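# Square up a printing block on its registration jig and pin it

### The arm

A 6-joint arm with a two-finger parallel gripper is mounted at the origin on the work surface. World frame = base frame: x ahead of the robot, y to its left, z up, the work surface at z = 0. Lengths are in m, angles in degrees, forces in N, time in s.
With the tool pointing down it reaches from about 0.325 to 0.9 m from the base axis. Payload 6.1 kg.
Tool frame: the origin (TCP) lies between the finger pads; the fingertips stand robot.tip_extent ahead of it and the grasp point (between the pads) lies 3 mm ahead of it (robot.tip_extent is the distance from the TCP to the fingertips, in m); z points along the fingers, y is the line along which they close (so a half turn about z gives the same grasp; the last joint's range is limited). The gripper opens to 85 mm and grips with 20 to 120 N. Pads are 22 mm wide; open, the fingers measure 114 mm over their backs; the gripper's body (76 mm by 85 mm) begins 54 mm behind the grasp point. The pads swing forward as they close: fully open they stand 13 mm farther back than shut.
Start: joints at [-7.225, 12.628, 87.462, -0, 79.91, -7.225], TCP at [0.625, -0, 0.253] pointing down, gripper open.
Joint ranges: [-170.65, 170.65], [-52.31, 119.04], [5.05, 147.46], [-71.25, 251.25], [11.57, 151.72], [-153.62, 153.62]. Speed limits (degrees/s): [147.25, 147.25, 172.46, 180, 180, 180].

### API

Orientations are given as a 3x3 rotation matrix whose columns are the frame's x, y, z axes.
In Python, from bench import robot, viewer, outline_of gives the robot as it stands.
- The arm moves only by the tool arm_command, never from a script. Its argument "targets" is a list of rows, each a list of 7 numbers: the shift along the tool's x, y, z in mm, then the turn, a rotation vector about the tool's x, y, z in rad, then the gripper's target within -1 to 1 (fully open at 1, half-way at 0, shut at -1). A call has 1 to 10 rows; each row shifts and turns the commanded pose from where the row before left it, along the tool's axes as they then stand; what a row does not reach is not made up. A row lasts 1/12 s, in which the tool goes at most 41.7 mm and 7.16 degrees, less where a joint would pass 70% of its speed; a pose out of reach is approached as far as the arm can. A call with a gripper value outside its range is refused whole. The fingers move at their own pace and stop on an object; the grip force is fixed at half the most. Time passes only in rows, so rows that do not move let the fingers close. It gives the time, the measured TCP pose, the force, the opening and the grip force at its end, in the units of the state.
- robot.state(): the state, without advancing time (a new reading comes with each control period).
- viewer.grab_frame(name): name is "scene" or "side" or "wrist"; returns a dict with "color" (480x640x3 uint8, red, green, blue), "z_map" (480x640 float32, m along the optical axis (not along the pixel's ray), 0 where there is no reading), "fx", "fy", "cx", "cy" (pixels), "position" and "orientation" of the camera in the world; the wrist camera has in their place "mount" (4x4, takes a point from camera to tool coordinates, whose origin is the TCP and whose axes are the flange's). Camera axes: x right, y down, z forward; pixel columns grow to the right and rows downward; lengths in m; the calibration is good to about 2 mm. A picture is of the moment at which its call begins: read the wrist's pose just before it.
- robot.close_job(): hands the job in; it is judged then, once.
Trained networks look in the newest picture that a camera, given by its name, has taken for a name from the list of things; names that differ only in an ending like _2 or _b are one class to them, and where a whole thing is asked for, a point or a joint stands for the part that bears it (a point fixed in the world has none). Each returns a list of dicts, best first, with "conf" (0 to 1); they miss things now and then, are a little off and sometimes report something else, mostly with a low value. They report only what shows in the picture. A call takes as long as a camera call. They do not tell look-alikes from the thing itself.
- outline_of(thing, camera): "pixels" (480x640 bool, what is visible of it) and "point" ([column, row] in pixels, amid what is visible of it).
The state is a dict: "t": time; "joint_pos": joint angles; "joint_vel": joint speeds; "joint_efforts": joint torques, N m; "tool_pos": TCP position; "orientation": TCP orientation; "force": force on the tool from outside, world axes, zero at the start; "moment": the same for the moment, N m; "finger_gap": opening from 0.0 (shut) to 1.0 (fully open); "grip_force": force on a finger pad.
Only numpy, scipy, OpenCV 4.12 (cv2) and the standard library are available. Lean on these libraries where they do the work, as an engineer would, in place of code of your own. Each camera call takes 0.05 s, during which the arm holds its last target. There are 200 camera calls.

### The job

Swing the green-faced printing block round the jig's steel pivot pin, without lifting it off, until its long edge lies flush against the aluminium fence, and press it home there, best near its free corner, for about a second with a steady push of about 10 N (the fence is only glued and gives way at 20 N). Then take the red-headed locking pin from its stand and lower it gently, without ramming it, through the free hole of the block into the jig, down until its head rests on the block, and let go. Leave everything else where it is.

Things in the scene. Friction and masses are not known exactly. Their poses are not given: they have to be found in the camera images.
- jig: fixed plywood registration jig; base board 16 mm thick, spanning x -150 to +75, y -140 to +140 mm from the origin, which lies at table level. x points to the fence, z up. A fixed upright steel pivot pin, 12.5 mm thick, stands at x +20, y +85 mm, its top 42 mm above the table. The socket for the locking pin is at x +20, y -65 mm
- fence: short aluminium fence bar fixed on the jig opposite the free end of the block, 18 mm thick (x), 60 mm long (y), 22 mm tall, top 38 mm above the table. Origin: mid-length of the face the block is to touch, at the top of the base board; axes as the jig's; the block comes from -x. Rigid, but only glued: gives way at 20 N
- block: loose wooden block, green face, 110 x 190 x 20 mm, 0.2 to 0.4 kg, flat on the base board, friction unknown. Origin: axis of its 14 mm pivot hole (over the pivot pin), underside. Spans x -85 to +25, y -170 to +20 mm; the edge at x +25 goes to the fence; flush, its axes are parallel to the jig's. Starts 17 to 40 degrees clockwise (from above) of that, free end towards the robot, overhanging the board
- block_hole (a point): centre of the mouth of the block's free hole (14 mm, right through), on its top face, at x 0, y -150, z +20 mm in the block's frame; its axes are the block's
- push_corner (a point): point on the block's long side face away from the fence, near its free corner: x -85, y -155, z +10 mm in the block's frame, at half the block's height (26 mm above the table). A push here, square to the face, swings the block towards the fence; once there the fence bears roughly 0.4 to 1.3 times the push (friction and the pivot pin take part)
- socket (a point): centre of the mouth of the socket hole (15 mm, right through the 16 mm base board) in the jig, 16 mm above the table; hidden under the block once it is square. When the block is flush its free hole lies straight above it
- stand: fixed dark wood stand 60 x 60 x 30 mm in which the locking pin waits upright in a loose 16 mm hole right through its middle; origin: middle of its underside. To the left or right of the jig
- lockpin: loose locking pin, 0.09 kg, upright in the stand: brass shank 12 mm thick, 34 mm long with a foot tapered over 4 mm to 7 mm, under a red round plastic head 22 mm thick, 40 mm tall. Origin: middle of the foot's end; z up along it; head from 34 to 74 mm above it. Fully home the head rests on the block, the foot 2 mm above the table
- ink_tin: bystander: blue-labelled steel ink tin, 60 mm across, 65 mm tall; origin: middle of its underside. It may have changed places with the stand
- red_bottle: bystander: red drinking bottle, 68 mm across, 210 mm tall; origin: middle of its underside
- brush_jar: bystander: open glass jar with two brushes, 80 mm across, 110 mm tall (brushes to 200 mm); origin: middle of its underside
- roller: bystander: ink roller lying down, black roll 90 mm wide, wooden handle, about 190 mm long; origin: table level where the wire fork meets the handle; x points to the roll
- tape: bystander: yellow roll of tape lying flat, 90 mm across, 24 mm tall; origin: middle of its underside
- cork: bystander: loose cork sanding block 45 x 34 x 24 mm lying on the jig's base board, in the corner on the robot's side near the pivot pin; origin: middle of its underside
Not all that is in view belongs to the job. Leave any blue look-alike of the lockpin alone.

How it is judged:
By the outcome, as a careful person would: the job done as asked, in the order asked, and still so for the second after the job is handed in, with the robot touching nothing.
It also fails if it takes over 61 s, if anything falls off the work surface, if the arm or the gripper's body presses on something with over 40 N, if the wrist force passes 120 N, or if a joint passes its speed limit or range.

## Working session

There is one attempt and no reset: what is moved stays moved. The work goes in short steps, Python scripts to look and compute and a tool call to move; the robot and the scene stay as the last step left them, time stands still between calls to the robot, and variables do not carry over. Pictures are saved under pics/ and viewed, at most 10 in all, crops included, and the job is handed in when it is done.

Besides the shell and the picture viewer there is one more tool, called after "Request:" as name(argument=value, ...), one argument or row to a line, values as JSON. arm_command: Moves the arm, as the interface text tells. Its arguments: {"type":"object","properties":{"targets":{"type":"array","items":{"type":"array","items":{"type":"number"}}}},"required":["targets"]}

```bash
mkdir -p pics; ls
cat > h.py <<'E'
import numpy as np, cv2
from bench import robot, viewer, outline_of
def cam(name):
    s=robot.state(); f=viewer.grab_frame(name)
    if name=="wrist":
        T=np.eye(4);T[:3,:3]=s["orientation"];T[:3,3]=s["tool_pos"];T=T@np.array(f["mount"])
    else:
        T=np.eye(4);T[:3,:3]=f["orientation"];T[:3,3]=f["position"]
    f["T"]=T; return f
def cloud(f):
    v,u=np.mgrid[:480,:640]; z=f["z_map"]
    p=np.stack([(u-f["cx"])/f["fx"]*z,(v-f["cy"])/f["fy"]*z,z],-1)
    w=p@f["T"][:3,:3].T+f["T"][:3,3]; w[z<=0]=np.nan; return w
def proj(f,p):
    c=(np.asarray(p)-f["T"][:3,3])@f["T"][:3,:3]
    return c[...,:2]/c[...,2:]*[f["fx"],f["fy"]]+[f["cx"],f["cy"]]
def ray_at(f,uv,z):
    d=f["T"][:3,:3]@np.array([(uv[0]-f["cx"])/f["fx"],(uv[1]-f["cy"])/f["fy"],1]); o=f["T"][:3,3]
    return o+d*(z-o[2])/d[2]
def save(f,n): cv2.imwrite(n,f["color"][...,::-1])
E
python3 - <<'E'
from h import *
s=robot.state(); print({k:np.round(v,3).tolist() for k,v in s.items()}, robot.tip_extent)
for c in ["scene","side","wrist"]:
    f=cam(c); save(f,f"pics/{c}0.png"); w=cloud(f); print(c,np.round(f["T"],3).tolist(),f["fx"])
    for t in ["jig","fence","block","block_hole","stand","lockpin","ink_tin","socket","cork","red_bottle","brush_jar","roller","tape"]:
        try:
            for r in outline_of(t,c)[:3]:
                q=w[r["pixels"]]; print(t,round(r["conf"],2),np.round(r["point"]),r["pixels"].sum(),np.round(np.nanmedian(q,0),3),np.round(np.nanpercentile(q,[3,97],axis=0),3).tolist())
        except Exception as e: print(t,e)
E
```

```text
pics
{'t': 0.0, 'joint_pos': [-7.223, 12.675, 87.527, -0.0, 79.91, -7.226], 'joint_vel': [-0.107, 0.045, 0.022, -0.057, -0.02, -0.013], 'joint_efforts': [-0.001, -49.691, -38.939, -0.0, 0.011, 0.0], 'tool_pos': [0.624, 0.0, 0.252], 'orientation': [[-0.0, 1.0, -0.002], [1.0, 0.0, 0.0], [0.0, -0.002, -1.0]], 'force': [0.343, 0.436, -1.018], 'moment': [-0.026, -0.009, 0.022], 'grip_force': 0.0, 'finger_gap': 1.003} 0.022
scene [[-0.159, 0.801, -0.577, 1.146], [0.987, 0.134, -0.086, 0.172], [0.008, -0.583, -0.812, 0.958], [0.0, 0.0, 0.0, 1.0]] 545.2183818464755
jig 0.69 [292. 289.] 7418 [0.616 0.015 0.016] [[0.453, -0.088, 0.007], [0.67, 0.179, 0.037]]
fence 0.9 [271. 298.] 396 [ 0.655 -0.016  0.037] [[0.642, -0.044, 0.018], [0.66, 0.014, 0.041]]
block 0.97 [329. 265.] 4821 [0.562 0.079 0.036] [[0.488, -0.014, 0.021], [0.631, 0.166, 0.039]]
block_hole 0.75 [328. 263.] 4951 [0.561 0.079 0.036] [[0.486, -0.015, 0.018], [0.631, 0.168, 0.039]]
stand 0.69 [374. 238.] 391 [0.479 0.158 0.039] [[0.452, 0.141, 0.016], [0.495, 0.175, 0.043]]
stand 0.62 [157. 219.] 825 [ 0.504 -0.3    0.028] [[0.46
[... 3199 characters left out ...]
27, 0.164, 0.037]]
block_hole 0.97 [240. 117.] 25028 [0.558 0.085 0.035] [[0.488, -0.011, 0.033], [0.627, 0.165, 0.037]]
stand 0.65 [224. 414.] 127 [ 0.505 -0.285  0.005] [[0.494, -0.289, -0.001], [0.514, -0.28, 0.013]]
lockpin 0.83 [205. 379.] 383 [ 0.497 -0.206  0.039] [[0.488, -0.214, 0.005], [0.503, -0.201, 0.057]]
socket 0.62 [282. 177.] 35794 [0.591 0.028 0.015] [[0.451, -0.09, 0.013], [0.668, 0.179, 0.036]]
cork 0.75 [139.  32.] 2829 [0.477 0.155 0.038] [[0.454, 0.139, 0.02], [0.496, 0.171, 0.04]]
roller 0.19 [222. 414.] 137 [ 0.506 -0.285  0.004] [[0.494, -0.29, -0.001], [0.517, -0.28, 0.012]]
tape 0.84 [30. 39.] 2072 [0.368 0.155 0.018] [[0.338, 0.132, 0.002], [0.376, 0.185, 0.024]]
```

View pics/scene0.png

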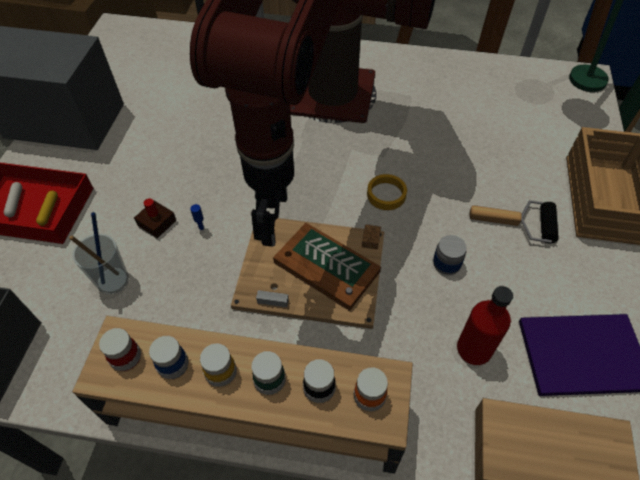

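View pics/wrist0.png

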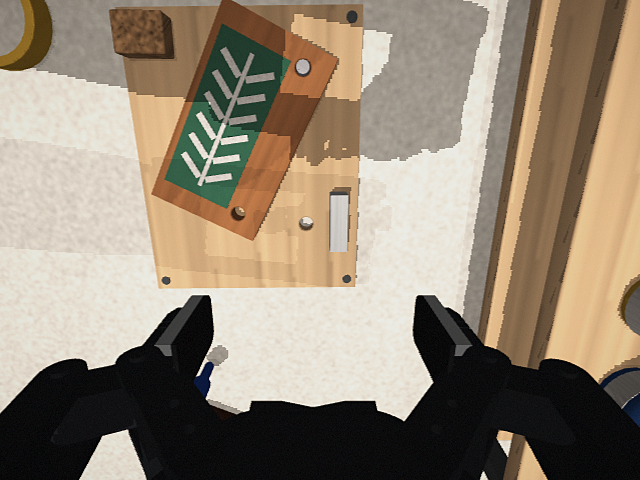

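Run:
```python
from h import *
f=viewer.grab_frame("scene"); I=cv2.resize(f["color"][150:260,100:260],(800,550),interpolation=cv2.INTER_CUBIC); cv2.imwrite("pics/crop1.png",I[...,::-1])
# jig pose from wrist: segment
f=cam("wrist"); w=cloud(f)
for t,zl,zh in [("jig",.008,.022),("block",.030,.041),("fence",.034,.042)]:
    m=outline_of(t,"wrist")[0]["pixels"]
    if t=="jig":
        m=np.isfinite(w[...,2])
    k=m&(w[...,2]>zl)&(w[...,2]<zh)&(w[...,0]>.4)&(w[...,0]<.75)&(abs(w[...,1]-.04)<.2)
    r=cv2.minAreaRect((w[k][:,:2]*1000).astype(np.float32)); print(t,k.sum(),np.round(cv2.boxPoints(r),1).tolist(),r)
```

```text
jig 34230 [[444.79998779296875, 182.39999389648438], [447.29998779296875, -98.69999694824219], [673.2000122070312, -96.69999694824219], [670.7000122070312, 184.39999389648438]] ((558.96728515625, 42.863380432128906), (225.89894104003906, 281.1654052734375), 0.5086567997932434)
block 24549 [[463.5, 14.199999809265137], [562.2999877929688, -35.099998474121094], [647.5, 135.39999389648438], [548.5999755859375, 184.6999969482422]] ((555.470947265625, 74.79019165039062), (190.58154296875, 110.46263122558594), 63.464054107666016)
fence 991 [[642.4000244140625, 13.899999618530273], [643.2000122070312, -45.099998474121094], [660.9000244140625, -44.79999923706055], [660.0, 14.100000381469727]] ((651.6071166992188, -15.479106903076172), (17.613887786865234, 58.98087692260742), 0.8684837222099304)
```

View pics/crop1.png

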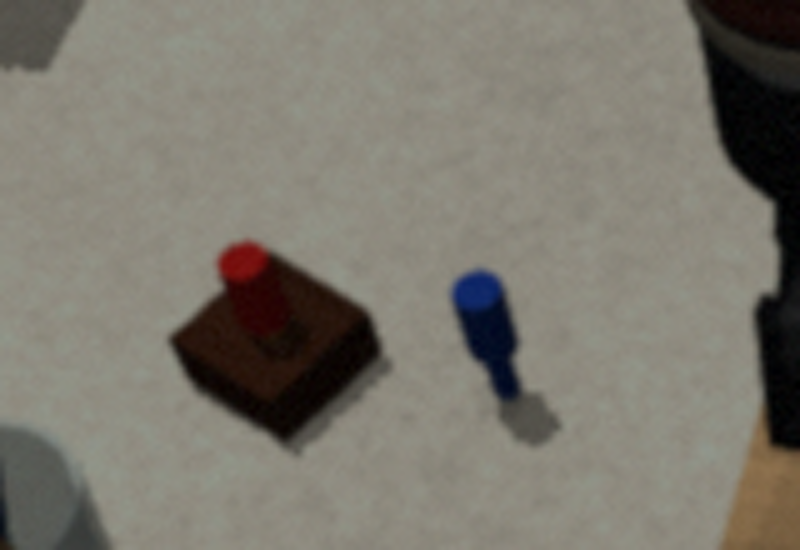

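The scene picture shows two candidates: the red-headed pin upright in the dark stand at (151,208), and the blue one standing free at (198,216). The crop confirms that red in the stand is the lockpin. The wrist view shows the pivot at about (303,67), the block's free hole at (238,213), the socket at (306,223) and the fence at (340,221).

Run:
```python
from h import *
f=cam("wrist"); g=cv2.cvtColor(f["color"],cv2.COLOR_RGB2GRAY)
piv=ray_at(f,(303,67),.042); soc=ray_at(f,(306.5,223),.016); hole=ray_at(f,(239,213),.036)
print("piv",piv,"soc",soc,"hole",hole)
d=(piv-soc)[:2]; print("len",np.linalg.norm(d),"yaw",np.degrees(np.arctan2(-d[0],d[1])))
d=(piv-hole)[:2]; print("len",np.linalg.norm(d),"blockyaw",np.degrees(np.arctan2(-d[0],d[1])))
for c in ["scene","side"]:
    f=cam(c); w=cloud(f)
    for r in outline_of("lockpin",c)[:2]:
        q=w[r["pixels"]]; t=q[q[:,2]>.070]; col=f["color"][r["pixels"]].mean(0)
        print(c,col.round(),len(t),t.mean(0).round(4), np.nanmax(q[:,2]))
    q=w[max(outline_of("stand",c),key=lambda r:r["conf"] if r["point"][1]<225 and (c=="side" or r["point"][0]<200) else 0)["pixels"]]
    t=q[(q[:,2]>.026)&(q[:,2]<.036)]; print("stand",cv2.minAreaRect((t[:,:2]*1000).astype(np.float32)))
```

```text
piv [0.61688744 0.12757873 0.042     ] soc [ 0.61867845 -0.02068806  0.016     ] hole [ 0.55121906 -0.00496922  0.036     ]
len 0.148277610306093 yaw 0.6920772598476084
len 0.1479232797330977 blockyaw -26.35524608290602
scene [27. 37. 63.] 65 [ 0.4934 -0.2091  0.0738] 0.07736173643549327
scene [64. 16. 13.] 69 [ 0.4937 -0.3102  0.0738] 0.07783082568645805
stand ((492.06134033203125, -310.6455993652344), (63.92588806152344, 62.685081481933594), 65.16602325439453)
side [43. 46. 66.] 49 [ 0.4908 -0.2088  0.0736] 0.07793246299345169
side [75. 33. 29.] 43 [ 0.4913 -0.3092  0.0739] 0.07931530885255655
stand ((492.7743835449219, -309.807373046875), (66.40657043457031, 64.77552032470703), 67.66838073730469)
```

Request:
arm_command(
  targets=[
    [7, -31, 20, 0, 0, 0, -1],
    [7, -31, 20, 0, 0, 0, -1],
    [7, -31, 20, 0, 0, 0, -1],
    [7, -31, 20, 0, 0, 0, -1],
    [7, -30, 20, 0, 0, 0, -1],
    [8, -30, 20, 0, 0, 0, -1],
    [0, 0, 5, 0, 0, 0.116, -1],
    [0, 0, 5, 0, 0, 0.116, -1],
    [0, 0, 5, 0, 0, 0.116, -1],
    [0, 0, 5, 0, 0, 0.116, -1],
  ],
)

```text
t: 3.53
tool_pos: [0.441, 0.0431, 0.1133]
orientation: [[0.452, 0.892, 0.001], [0.892, -0.452, -0.0], [0.0, 0.001, -1.0]]
force: [-0.1, 0.1, 0.5]
finger_gap: 0.001
grip_force: 0.0
```

Request:
arm_command(
  targets=[
    [0, 0, 25, 0, 0, 0, -1],
    [0, 0, 22, 0, 0, 0, -1],
    [0, 0, 15, 0, 0, 0, -1],
    [0, 0, 7, 0, 0, 0, -1],
    [0, 0, 0, 0, 0, 0, -1],
    [0, 5, 0, 0, 0, 0, -1],
    [0, 4, 0, 0, 0, 0, -1],
    [0, 3, 0, 0, 0, 0, -1],
    [0, 2, 0, 0, 0, 0, -1],
  ],
)

```text
t: 4.28
tool_pos: [0.4552, 0.0364, 0.0455]
orientation: [[0.448, 0.894, 0.003], [0.894, -0.448, -0.0], [0.001, 0.002, -1.0]]
force: [0.2, -0.1, -0.2]
finger_gap: -0.0
grip_force: 0.0
```

Request:
arm_command(
  targets=[
    [0, 2, 0, 0, 0, 0, -1],
    [0, 1.5, 0, 0, 0, 0, -1],
    [-1.96, 3.12, 0, 0, 0, -0.02, -1],
    [-1.96, 3.12, 0, 0, 0, -0.02, -1],
    [-1.96, 3.12, 0, 0, 0, -0.02, -1],
    [-1.96, 3.12, 0, 0, 0, -0.02, -1],
    [-1.96, 3.12, 0, 0, 0, -0.02, -1],
    [-1.96, 3.12, 0, 0, 0, -0.02, -1],
  ],
)

```text
t: 4.95
tool_pos: [0.4688, 0.0169, 0.0443]
orientation: [[0.336, 0.942, -0.001], [0.942, -0.336, 0.0], [0.0, -0.001, -1.0]]
force: [-0.4, 0.5, 1.1]
finger_gap: -0.003
grip_force: 0.7
```

Request:
arm_command(
  targets=[
    [-1.96, 3.12, 0, 0, 0, -0.02, -1],
    [-1.96, 3.12, 0, 0, 0, -0.02, -1],
    [-1.96, 3.12, 0, 0, 0, -0.02, -1],
    [-1.96, 3.12, 0, 0, 0, -0.02, -1],
    [-1.96, 3.12, 0, 0, 0, -0.02, -1],
    [-1.96, 3.12, 0, 0, 0, -0.02, -1],
  ],
)

```text
t: 5.45
tool_pos: [0.4834, 0.0001, 0.0443]
orientation: [[0.221, 0.975, -0.001], [0.975, -0.221, 0.0], [0.0, -0.001, -1.0]]
force: [-1.7, 0.5, 1.6]
finger_gap: -0.001
grip_force: 0.8
```

```bash
cat > b.py <<'E'
from h import *
f=cam("wrist"); w=cloud(f); s=robot.state(); import sys
m=outline_of("block","wrist")[0]["pixels"]
k=m&(w[...,2]>.030)&(w[...,2]<.041)
r=cv2.minAreaRect((w[k][:,:2]*1000).astype(np.float32)); print(k.sum(),r,cv2.boxPoints(r).round(1).tolist())
print(s["tool_pos"],s["force"],np.degrees(np.arctan2(s["orientation"][1][1],s["orientation"][0][1])))
save(f,sys.argv[1])
E
python3 b.py pics/w1.png
```

```text
95259 ((562.7510986328125, 33.260093688964844), (131.34388732910156, 111.87245178222656), 76.65595245361328) [[493.20001220703125, -17.700000762939453], [602.0, -43.5], [632.2999877929688, 84.19999694824219], [523.5, 110.0999984741211]]
[ 4.84116627e-01 -3.80203155e-04  4.44351485e-02] [-0.47370753  0.50452419  0.0209793 ] -12.691245999953912
```

View pics/w1.png

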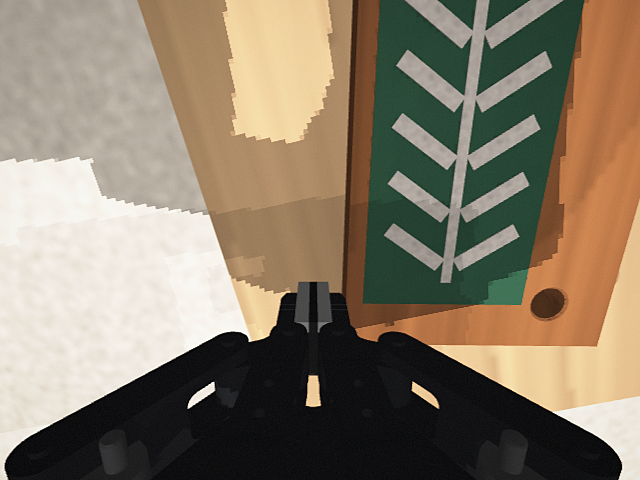

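Request:
arm_command(
  targets=[
    [-1.96, 3.12, 0, 0, 0, -0.02, -1],
    [-1.96, 3.12, 0, 0, 0, -0.02, -1],
    [-1.96, 3.12, 0, 0, 0, -0.02, -1],
    [-1.96, 3.12, 0, 0, 0, -0.02, -1],
    [-1.96, 3.12, 0, 0, 0, -0.02, -1],
    [-1.96, 3.12, 0, 0, 0, -0.02, -1],
    [-1.96, 3.12, 0, 0, 0, -0.02, -1],
    [-1.96, 3.12, 0, 0, 0, -0.02, -1],
    [-1.96, 3.12, 0, 0, 0, -0.02, -1],
  ],
)

```text
t: 6.3
tool_pos: [0.5091, -0.0215, 0.0443]
orientation: [[0.042, 0.999, -0.0], [0.999, -0.042, 0.0], [0.0, -0.0, -1.0]]
force: [-0.1, 1.0, -0.7]
finger_gap: -0.0
grip_force: 0.3
```

```bash
python3 b.py pics/w2.png
```

```text
95281 ((580.4762573242188, 25.204036712646484), (130.9964141845703, 112.30170440673828), 87.1171646118164) [[521.0999755859375, -37.400001525878906], [633.2999877929688, -43.0], [639.9000244140625, 87.80000305175781], [527.7000122070312, 93.4000015258789]]
[ 0.50971755 -0.02190072  0.04448636] [-0.76035086 -0.31295293 -1.41361058] -2.3577260874080386
```

Request:
arm_command(
  targets=[
    [-1.7, 2.2, 0, 0, 0, -0.018, -1],
    [-1.7, 2.2, 0, 0, 0, -0.018, -1],
    [-1.3, 1.5, 0, 0, 0, -0.017, -1],
    [0, 0.7, 0, 0, 0, 0, -1],
    [0, 0.4, 0, 0, 0, 0, -1],
    [0, 0.2, 0, 0, 0, 0, -1],
  ],
)

```text
t: 6.9
tool_pos: [0.5157, -0.0262, 0.0443]
orientation: [[-0.009, 1.0, -0.0], [1.0, 0.009, -0.0], [-0.0, -0.0, -1.0]]
force: [-1.0, -0.9, 0.7]
finger_gap: 0.002
grip_force: 0.7
```

```bash
python3 b.py pics/w3.png
```

```text
95068 ((585.7976684570312, 23.905773162841797), (131.64764404296875, 112.3149642944336), 89.75737762451172) [[529.4000244140625, -41.70000076293945], [641.7000122070312, -42.20000076293945], [642.2000122070312, 89.5], [529.9000244140625, 90.0]]
[ 0.51573543 -0.02621186  0.04426997] [-0.53127027 -1.18553771  0.01336265] 0.5095772163421252
```

Request:
arm_command(
  targets=[
    [0, 0.4, 0, 0, 0, -0.002, -1],
    [0, 0.4, 0, 0, 0, 0, -1],
    [0, 0.3, 0, 0, 0, 0, -1],
    [0, 0.2, 0, 0, 0, 0, -1],
    [0, 0, 0, 0, 0, 0, -1],
  ],
)

```text
t: 7.42
tool_pos: [0.517, -0.0262, 0.0442]
orientation: [[-0.011, 1.0, -0.0], [1.0, 0.011, -0.0], [-0.0, -0.0, -1.0]]
force: [-1.4, -2.1, 0.6]
finger_gap: 0.002
grip_force: 1.0
```

Request:
arm_command(
  targets=[
    [0, 0.4, 0, 0, 0, 0, -1],
    [0, 0.3, 0, 0, 0, 0, -1],
    [0, 0.2, 0, 0, 0, 0, -1],
    [0, 0, 0, 0, 0, 0, -1],
  ],
)

```text
t: 7.75
tool_pos: [0.5182, -0.026, 0.0443]
orientation: [[-0.011, 1.0, 0.0], [1.0, 0.011, 0.0], [0.0, 0.0, -1.0]]
force: [-1.2, -0.8, -0.4]
finger_gap: 0.0
grip_force: 0.5
```

Request:
arm_command(
  targets=[
    [0, 0.3, 0, 0, 0, 0, -1],
    [0, 0.2, 0, 0, 0, 0, -1],
    [0, 0, 0, 0, 0, 0, -1],
  ],
)

```text
t: 8.0
tool_pos: [0.5185, -0.0261, 0.0443]
orientation: [[-0.011, 1.0, -0.0], [1.0, 0.011, -0.0], [-0.0, -0.0, -1.0]]
force: [-1.7, -1.6, 0.9]
finger_gap: 0.003
grip_force: 0.9
```

Request:
arm_command(
  targets=[
    [0, 0.2, 0, 0, 0, 0, -1],
    [0, 0.2, 0, 0, 0, 0, -1],
    [0, 0, 0, 0, 0, 0, -1],
  ],
)

```text
t: 8.25
tool_pos: [0.5188, -0.0262, 0.0443]
orientation: [[-0.011, 1.0, -0.0], [1.0, 0.011, -0.0], [-0.0, -0.0, -1.0]]
force: [-2.5, -2.0, 1.5]
finger_gap: 0.001
grip_force: 1.4
```

Request:
arm_command(
  targets=[
    [0, 0.2, 0, 0, 0, 0, -1],
    [0, 0.2, 0, 0, 0, 0, -1],
    [0, 0, 0, 0, 0, 0, -1],
  ],
)

```text
t: 8.5
tool_pos: [0.5189, -0.0262, 0.0443]
orientation: [[-0.011, 1.0, -0.001], [1.0, 0.011, -0.0], [-0.0, -0.001, -1.0]]
force: [-4.7, -3.3, 3.4]
finger_gap: 0.001
grip_force: 2.4
```

Request:
arm_command(
  targets=[
    [0, 0.2, 0, 0, 0, 0, -1],
    [0, 0.2, 0, 0, 0, 0, -1],
    [0, 0, 0, 0, 0, 0, -1],
  ],
)

```text
t: 8.75
tool_pos: [0.5189, -0.0262, 0.0442]
orientation: [[-0.011, 1.0, -0.002], [1.0, 0.011, -0.0], [-0.0, -0.002, -1.0]]
force: [-6.2, -2.3, 4.8]
finger_gap: -0.001
grip_force: 3.1
```

```bash
python3 b.py pics/w4.png
```

```text
96090 ((587.6846923828125, 23.88125991821289), (111.73470306396484, 131.64691162109375), 0.5912351012229919) [[531.0999755859375, 89.0999984741211], [532.5, -42.5], [644.2000122070312, -41.400001525878906], [642.9000244140625, 90.30000305175781]]
[ 0.51895389 -0.02620982  0.04423661] [-6.09404916 -3.27644752  4.22814475] 0.6373398731217441
```

Request:
arm_command(
  targets=[
    [0, 0.3, 0, 0, 0, 0, -1],
    [0, 0.3, 0, 0, 0, 0, -1],
    [0, 0, 0, 0, 0, 0, -1],
  ],
)

```text
t: 9.1
tool_pos: [0.5191, -0.0262, 0.0442]
orientation: [[-0.011, 1.0, -0.003], [1.0, 0.011, -0.0], [-0.0, -0.003, -1.0]]
force: [-9.2, -3.6, 6.1]
finger_gap: -0.002
grip_force: 4.3
```

Request:
arm_command(
  targets=[
    [0, 0.2, 0, 0, 0, 0, -1],
    [0, 0, 0, 0, 0, 0, -1],
    [0, 0, 0, 0, 0, 0, -1],
    [0, 0, 0, 0, 0, 0, -1],
    [0, 0, 0, 0, 0, 0, -1],
    [0, 0, 0, 0, 0, 0, -1],
    [0, 0, 0, 0, 0, 0, -1],
    [0, 0, 0, 0, 0, 0, -1],
    [0, 0, 0, 0, 0, 0, -1],
    [0, 0, 0, 0, 0, 0, -1],
  ],
)

```text
t: 9.93
tool_pos: [0.519, -0.0262, 0.0441]
orientation: [[-0.011, 1.0, -0.004], [1.0, 0.011, -0.0], [-0.0, -0.004, -1.0]]
force: [-10.0, -2.6, 7.8]
finger_gap: 0.0
grip_force: 4.6
```

Request:
arm_command(
  targets=[
    [0, 0, 0, 0, 0, 0, -1],
    [0, 0, 0, 0, 0, 0, -1],
    [0, 0, 0, 0, 0, 0, -1],
    [0, 0, 0, 0, 0, 0, -1],
  ],
)

```text
t: 10.27
tool_pos: [0.5191, -0.0262, 0.0442]
orientation: [[-0.011, 1.0, -0.004], [1.0, 0.011, -0.0], [-0.0, -0.004, -1.0]]
force: [-9.1, -3.0, 6.5]
finger_gap: 0.001
grip_force: 4.6
```

Request:
arm_command(
  targets=[
    [0, -1, 0, 0, 0, 0, -1],
    [0, -2, 0, 0, 0, 0, -1],
    [0, -8, 0, 0, 0, 0, -1],
    [0, -18, 0, 0, 0, 0, -1],
    [0, 0, -30, 0, 0, 0, -1],
    [0, 10, -35, 0, 0, 0, -1],
    [0, 30, -35, 0, 0, 0, 0],
    [0, 30, -35, 0, 0, 0, 0],
    [0, 10, -25, 0, 0, 0, 0],
    [0, 0, 0, 0, 0, 0, 0],
  ],
)

```text
t: 11.1
tool_pos: [0.5714, -0.0259, 0.205]
orientation: [[-0.011, 1.0, 0.014], [1.0, 0.011, -0.002], [-0.002, 0.014, -1.0]]
force: [0.4, -0.1, 1.1]
finger_gap: 0.501
grip_force: 0.0
```

```bash
python3 b.py pics/w5.png
```

```text
31891 ((586.8331298828125, 49.24492645263672), (110.51190948486328, 181.75213623046875), 0.6138792037963867) [[530.5999755859375, 139.5], [532.5999755859375, -42.20000076293945], [643.0999755859375, -41.0], [641.0999755859375, 140.6999969482422]]
[ 0.56898307 -0.02566517  0.20170268] [-0.57079961  0.0508542   0.07877009] 0.658430582597602
```

View pics/w5.png

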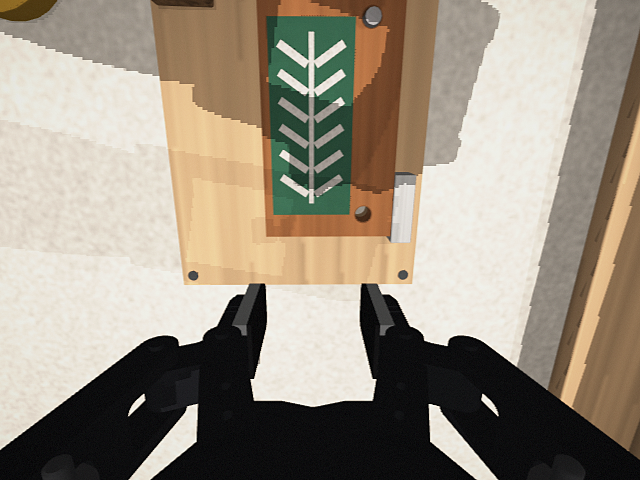

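```bash
cat > hole.py <<'E'
from h import *
import time
viewer.grab_frame("side"); f=cam("wrist")
print(ray_at(f,(363,214),.036))
p=proj(f,[.6185,-.0215,.036]); print("proj of guess",p)
th=np.linspace(0,2*np.pi,40)
I=f["color"].copy()
x0,y0=int(p[0])-30,int(p[1])-24
C=cv2.resize(I[y0:y0+48,x0:x0+60],None,fx=10,fy=10,interpolation=cv2.INTER_CUBIC)
ring=proj(f,np.c_[.6185+.007*np.cos(th),-.0215+.007*np.sin(th),0*th+.036])
cv2.polylines(C,[((ring-[x0,y0]+.5)*10).astype(int)],True,(0,255,255),1)
q=proj(f,np.c_[.617+.00625*np.cos(th),.1282+.00625*np.sin(th),0*th+.042]); a,b=int(q[:,0].mean())-15,max(0,int(q[:,1].mean())-24)
D=cv2.resize(I[b:b+48,a:a+30],None,fx=10,fy=10,interpolation=cv2.INTER_CUBIC); cv2.polylines(D,[((q-[a,b]+.5)*10).astype(int)],True,(0,255,255),1)
cv2.imwrite("pics/hole1.png",np.hstack([C,D[:480,:200]] if D.shape[1]<200 else [C,D[:480,50:250]])[...,::-1])
E
python3 hole.py
```

```text
[ 0.60769551 -0.01742639  0.036     ]
proj of guess [375.55894009 218.85143603]
```

View pics/hole1.png

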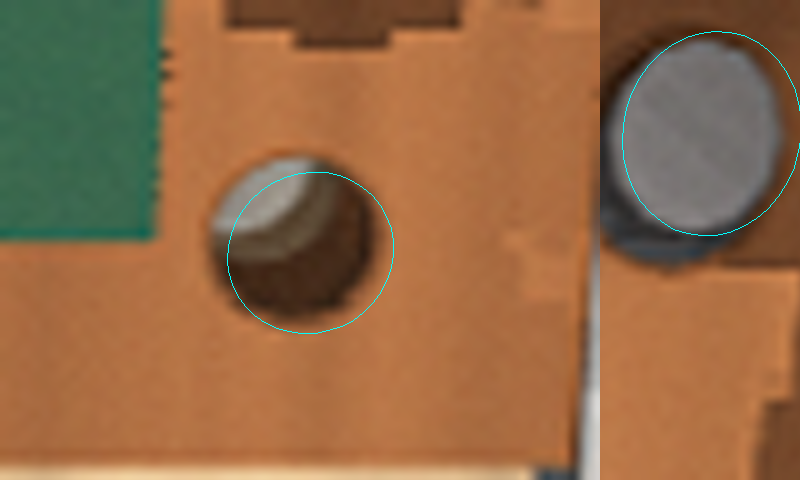

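The ring shows the hole lying about 1.4 mm to -x and +y of my guess, with the pivot about 1 mm to -x. That is consistent with a camera bias. The block is flush, so I go over to the pin.

Request:
arm_command(
  targets=[
    [-35, -9.5, 0, 0, 0, 0, 0],
    [-35, -9.5, 0, 0, 0, 0, 0],
    [-35, -9.5, 0, 0, 0, 0, 0],
    [-35, -9.5, 0, 0, 0, 0, 0],
    [-35, -9.5, 0, 0, 0, 0, 0],
    [-35, -9.5, 0, 0, 0, 0, 0],
    [-35, -9.5, 0, 0, 0, 0, 0],
    [-35, -9.5, 0, 0, 0, 0, 0],
    [0, 0, 20, 0, 0, 0, 0],
    [0, 0, 0, 0, 0, 0, 0],
  ],
)

```text
t: 12.13
tool_pos: [0.4893, -0.3063, 0.1726]
orientation: [[-0.007, 1.0, -0.006], [1.0, 0.007, 0.005], [0.005, -0.006, -1.0]]
force: [-1.0, 1.3, -0.1]
finger_gap: 0.497
grip_force: 0.0
```

```bash
cat > pin.py <<'E'
from h import *
import sys
viewer.grab_frame("side"); f=cam("wrist"); s=robot.state(); print(s["tool_pos"],s["force"],np.round(s["orientation"],3).tolist()); w=cloud(f)
hsv=cv2.cvtColor(f["color"],cv2.COLOR_RGB2HSV); m=((hsv[...,0]<8)|(hsv[...,0]>172))&(hsv[...,1]>170)&(hsv[...,2]>50)
q=w[m]; print(m.sum(),np.nanpercentile(q,[5,50,95],axis=0).round(4).tolist())
k=m&(w[...,2]>.070)&(w[...,2]<.085); print("top",k.sum(),np.argwhere(k).mean(0)[::-1],w[k].mean(0)); save(f,sys.argv[1])
E
python3 pin.py pics/p1.png
```

```text
[ 0.49109561 -0.30483059  0.1750669 ] [-1.07637498 -0.42059775  0.07562385] [[-0.01, 1.0, -0.004], [1.0, 0.01, 0.004], [0.004, -0.004, -1.0]]
2247 [[0.4444, -0.4912, 0.0004], [0.4928, -0.322, 0.0294], [0.5357, -0.3024, 0.0733]]
top 728 [318.19642857 255.34065934] [ 0.49359214 -0.31196503  0.07261001]
```

View pics/p1.png

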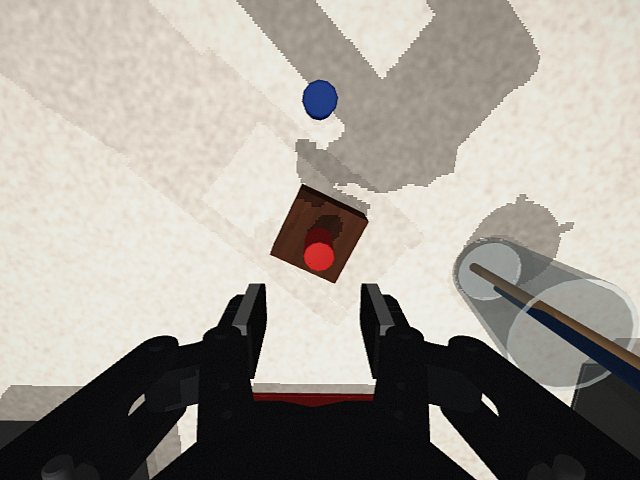

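Request:
arm_command(
  targets=[
    [-6, 2, 15, 0, 0, 0, 0],
    [0, 0, 25, 0, 0, 0, 0],
    [0, 0, 25, 0, 0, 0, 0],
    [0, 0, 22, 0, 0, 0, 0],
    [0, 0, 14, 0, 0, 0, 0],
    [0, 0, 8, 0, 0, 0, 0],
    [0, 0, 0, 0, 0, 0, 0],
    [0, 0, 0, 0, 0, 0, 0],
  ],
)

```text
t: 12.9
tool_pos: [0.4953, -0.3116, 0.069]
orientation: [[-0.012, 1.0, -0.0], [1.0, 0.012, 0.0], [0.0, -0.0, -1.0]]
force: [0.2, 0.2, -0.5]
finger_gap: 0.498
grip_force: 0.0
```

Request:
arm_command(
  targets=[
    [0.5, -2.3, 3, 0, 0, 0, 0],
    [0, 0, 0, 0, 0, 0, 0],
    [0, 0, 0, 0, 0, 0, -0.3],
    [0, 0, 0, 0, 0, 0, -0.4],
    [0, 0, 0, 0, 0, 0, -0.5],
    [0, 0, 0, 0, 0, 0, -1],
    [0, 0, 0, 0, 0, 0, -1],
    [0, 0, 0, 0, 0, 0, -1],
    [0, 0, 0, 0, 0, 0, -1],
    [0, 0, 0, 0, 0, 0, -1],
  ],
)

```text
t: 13.73
tool_pos: [0.4931, -0.3123, 0.0664]
orientation: [[-0.011, 1.0, 0.001], [1.0, 0.011, -0.001], [-0.001, 0.001, -1.0]]
force: [-0.7, -0.0, 5.7]
finger_gap: 0.242
grip_force: 58.5
```

Request:
arm_command(
  targets=[
    [0, 0, -5, 0, 0, 0, -1],
    [0, 0, -15, 0, 0, 0, -1],
    [0, 0, -25, 0, 0, 0, -1],
    [0, 0, -25, 0, 0, 0, -1],
    [0, 0, -20, 0, 0, 0, -1],
    [0, 0, 0, 0, 0, 0, -1],
    [0, 0, 0, 0, 0, 0, -1],
  ],
)

```text
t: 14.32
tool_pos: [0.4931, -0.3123, 0.1566]
orientation: [[-0.011, 1.0, 0.002], [1.0, 0.011, -0.002], [-0.002, 0.002, -1.0]]
force: [-0.2, 0.6, -2.2]
finger_gap: 0.237
grip_force: 59.6
```

```bash
python3 pin.py pics/p2.png
```

```text
[ 0.4917252  -0.31118021  0.15391512] [ 0.5542431  -0.25651507 -1.68234281] [[-0.011, 1.0, -0.002], [1.0, 0.011, 0.002], [0.002, -0.002, -1.0]]
4078 [[0.4837, -0.3439, 0.0284], [0.4926, -0.3063, 0.1599], [0.5016, -0.3016, 0.1618]]
top 0 [nan nan] [nan nan nan]pin.py:6: RuntimeWarning: Mean of empty slice.
  k=m&(w[...,2]>.070)&(w[...,2]<.085); print("top",k.sum(),np.argwhere(k).mean(0)[::-1],w[k].mean(0)); save(f,sys.argv[1])
  ret = um.true_divide(
```

View pics/p2.png

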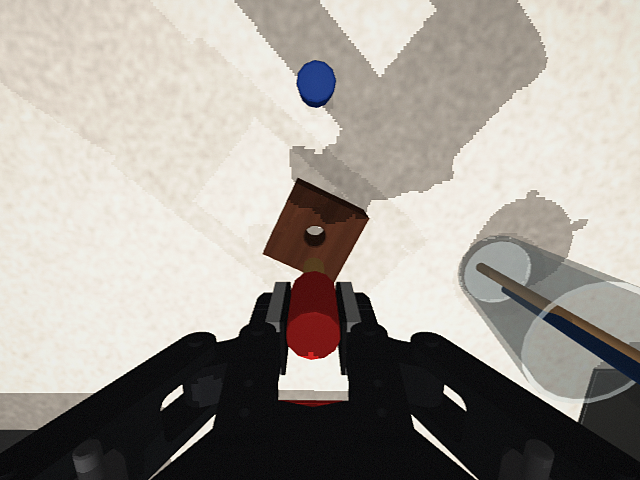

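The pin is gripped, with the head at about (314,315) and the brass shank just showing at (315,265). The stand's hole is empty at (315,235).

Run:
```python
from h import *
f=cam("wrist"); M=np.array(f["mount"]); print(M.round(4).tolist(),f["cx"],f["cy"],f["fx"])
def pt(p):
    c=np.linalg.inv(M)@np.r_[p,1]; return (c[:2]/c[2]*[f["fx"],f["fy"]]+[f["cx"],f["cy"]]).round(1), c[2].round(3)
for n,p in [("top",(0,0,-.008)),("topfar",(.011,0,-.008)),("topnear",(-.011,0,-.008)),("headbot far",(-.011,0,.032)),("headbot near",(.011,0,.032)),("foot",(0,0,.066)),("shankfoot near",(.006,0,.062))]: print(n,pt(p))
hsv=cv2.cvtColor(f["color"],cv2.COLOR_RGB2HSV); m=((hsv[...,0]<8)|(hsv[...,0]>172))&(hsv[...,1]>170)&(hsv[...,2]>50)
m[:260]=0; m[370:]=0
for r in range(266,362,6):
    c=np.where(m[r])[0]; print(r,c.min() if len(c) else 0,c.max() if len(c) else 0,f["color"][r,314].tolist())
```

```text
[[-0.0002, -0.9567, -0.2912, 0.0738], [1.0, -0.0004, 0.0006, 0.0003], [-0.0006, -0.2912, 0.9567, -0.1195], [0.0, 0.0, 0.0, 1.0]] 312.86185028449216 235.5512237711532 343.09694522232763
top (array([311.8, 337.7]), np.float64(0.128))
topfar (array([311.8, 311.4]), np.float64(0.125))
topnear (array([311.9, 362.7]), np.float64(0.131))
headbot far (array([312. , 310.4]), np.float64(0.17))
headbot near (array([312. , 269.1]), np.float64(0.163))
foot (array([312.1, 264.2]), np.float64(0.199))
shankfoot near (array([312.1, 256.9]), np.float64(0.193))
266 291 291 [86, 61, 33]
272 306 340 [79, 9, 9]
278 298 330 [80, 14, 12]
284 294 333 [81, 16, 15]
290 291 334 [78, 14, 13]
296 291 335 [78, 12, 12]
302 290 336 [80, 15, 10]
308 289 337 [80, 17, 15]
314 288 337 [129, 25, 24]
320 288 338 [125, 26, 23]
326 287 339 [124, 23, 22]
332 286 339 [123, 22, 20]
338 286 339 [121, 21, 17]
344 288 337 [122, 22, 20]
350 293 333 [125, 25, 25]
356 301 325 [108, 18, 13]
```

Request:
arm_command(
  targets=[
    [15, 6, -20, 0, 0, 0, -1],
    [32, 14, 0, 0, 0, 0, -1],
    [32, 14, 0, 0, 0, 0, -1],
    [32, 14, 0, 0, 0, 0, -1],
    [32, 14, 0, 0, 0, 0, -1],
    [32, 14, 0, 0, 0, 0, -1],
    [32, 14, 0, 0, 0, 0, -1],
    [32, 14, 0, 0, 0, 0, -1],
    [32, 14, 0, 0, 0, 0, -1],
    [18, 9, 0, 0, 0, 0, -1],
  ],
)

```text
t: 15.3
tool_pos: [0.6161, -0.0178, 0.1734]
orientation: [[-0.013, 1.0, -0.003], [1.0, 0.013, 0.002], [0.002, -0.003, -1.0]]
force: [0.5, -0.6, -0.2]
finger_gap: 0.241
grip_force: 59.6
```

Request:
arm_command(
  targets=[
    [0, 0, 20, 0, 0, 0, -1],
    [0, 0, 15, 0, 0, 0, -1],
    [0, 0, 5, 0, 0, 0, -1],
    [0, 0, 0, 0, 0, 0, -1],
    [0, 0, 0, 0, 0, 0, -1],
    [0, 0, 0, 0, 0, 0, -1],
    [0, 0, 0, 0, 0, 0, -1],
    [0, 0, 0, 0, 0, 0, -1],
  ],
)

```text
t: 15.97
tool_pos: [0.617, -0.0219, 0.1367]
orientation: [[-0.01, 1.0, 0.002], [1.0, 0.01, -0.0], [-0.0, 0.002, -1.0]]
force: [-0.9, 0.4, -0.7]
finger_gap: 0.238
grip_force: 59.6
```

```bash
cat > al.py <<'E'
from h import *
import sys
for i in range(3): viewer.grab_frame("side"); print(robot.state()["tool_pos"].round(4) if hasattr(robot.state()["tool_pos"],"round") else robot.state()["tool_pos"])
f=cam("wrist"); s=robot.state(); print(s["tool_pos"],s["force"])
p=[s["tool_pos"][0],s["tool_pos"][1]]
I=f["color"]; y0,x0=180,240
C=cv2.resize(I[y0:y0+120,x0:x0+160],(800,600),interpolation=cv2.INTER_CUBIC)
th=np.linspace(0,2*np.pi,60)
q=proj(f,np.c_[p[0]+.007*np.cos(th),p[1]+.007*np.sin(th),0*th+.036]); cv2.polylines(C,[((q-[x0,y0]+.5)*5).astype(int)],True,(0,255,255),1)
cv2.imwrite(sys.argv[1],C[...,::-1])
E
python3 al.py pics/a1.png
```

```text
[ 0.6169 -0.0218  0.1366]
[ 0.6168 -0.0218  0.1364]
[ 0.6167 -0.0217  0.1362]
[ 0.61662    -0.02165669  0.13605756] [ 0.42030675 -0.08479947 -0.8621361 ]
```

View pics/a1.png

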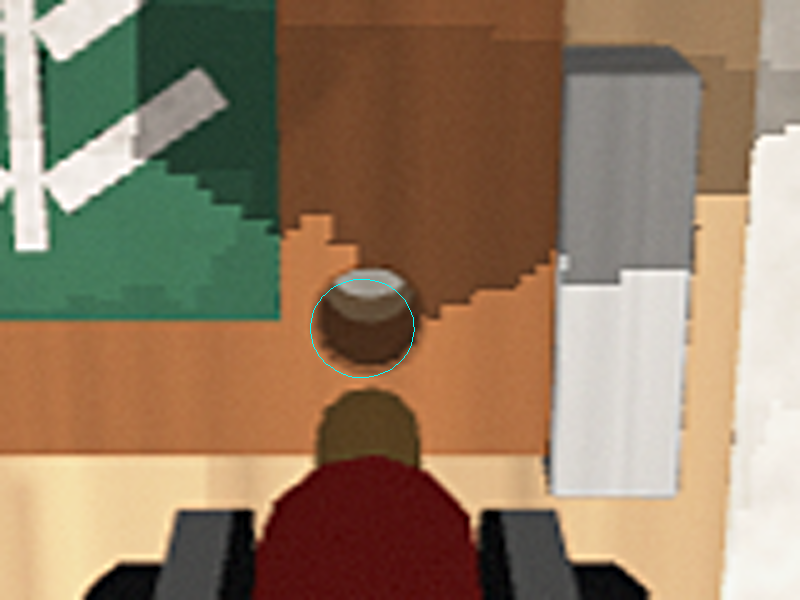

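The pin (column 368 in the crop) lines up sideways with the hole (368). The hole lies 2.3 px, or 1.7 mm, farther along the tool's +x, so I correct that and lower.

Request:
arm_command(
  targets=[
    [1.7, 0, 4, 0, 0, 0, -1],
    [0, 0, 8, 0, 0, 0, -1],
    [0, 0, 8, 0, 0, 0, -1],
    [0, 0, 5, 0, 0, 0, -1],
    [0, 0, 2, 0, 0, 0, -1],
    [0, 0, 0, 0, 0, 0, -1],
    [0, 0, 0, 0, 0, 0, -1],
    [0, 0, 0, 0, 0, 0, -1],
  ],
)

```text
t: 16.83
tool_pos: [0.6167, -0.0198, 0.1088]
orientation: [[-0.011, 1.0, 0.0], [1.0, 0.011, -0.0], [-0.0, 0.0, -1.0]]
force: [-0.8, 0.3, -1.1]
finger_gap: 0.231
grip_force: 59.6
```

Request:
arm_command(
  targets=[
    [0, 0, 1.5, 0, 0, 0, -1],
    [0, 0, 1.5, 0, 0, 0, -1],
    [0, 0, 1.5, 0, 0, 0, -1],
    [0, 0, 1.5, 0, 0, 0, -1],
    [0, 0, 1.5, 0, 0, 0, -1],
    [0, 0, 1, 0, 0, 0, -1],
    [0, 0, 1, 0, 0, 0, -1],
    [0, 0, 1, 0, 0, 0, -1],
    [0, 0, 1, 0, 0, 0, -1],
    [0, 0, 0, 0, 0, 0, -1],
  ],
)

```text
t: 17.67
tool_pos: [0.6163, -0.0198, 0.0968]
orientation: [[-0.011, 1.0, -0.0], [1.0, 0.011, 0.0], [0.0, -0.0, -1.0]]
force: [-0.3, -0.1, -1.5]
finger_gap: 0.239
grip_force: 59.6
```

Request:
arm_command(
  targets=[
    [0, 0, 1.5, 0, 0, 0, -1],
    [0, 0, 1.5, 0, 0, 0, -1],
    [0, 0, 1.5, 0, 0, 0, -1],
    [0, 0, 1.5, 0, 0, 0, -1],
    [0, 0, 1.5, 0, 0, 0, -1],
    [0, 0, 1.5, 0, 0, 0, -1],
    [0, 0, 0, 0, 0, 0, -1],
  ],
)

```text
t: 18.25
tool_pos: [0.6161, -0.0198, 0.0876]
orientation: [[-0.011, 1.0, -0.001], [1.0, 0.011, 0.0], [0.0, -0.001, -1.0]]
force: [0.2, 0.2, -0.8]
finger_gap: 0.241
grip_force: 59.6
```

Request:
arm_command(
  targets=[
    [0, 0, 1, 0, 0, 0, -1],
    [0, 0, 1, 0, 0, 0, -1],
    [0, 0, 1, 0, 0, 0, -1],
    [0, 0, 1, 0, 0, 0, -1],
    [0, 0, 1, 0, 0, 0, -1],
    [0, 0, 0, 0, 0, 0, -1],
    [0, 0, 0, 0, 0, 0, -1],
  ],
)

```text
t: 18.83
tool_pos: [0.6163, -0.0198, 0.083]
orientation: [[-0.011, 1.0, -0.0], [1.0, 0.011, 0.0], [0.0, -0.0, -1.0]]
force: [0.7, -0.0, -0.6]
finger_gap: 0.237
grip_force: 59.6
```

Foot at 17 mm above the table. Next it enters the socket mouth.

Request:
arm_command(
  targets=[
    [0, 0, 1, 0, 0, 0, -1],
    [0, 0, 1, 0, 0, 0, -1],
    [0, 0, 1, 0, 0, 0, -1],
    [0, 0, 1, 0, 0, 0, -1],
    [0, 0, 1, 0, 0, 0, -1],
    [0, 0, 1, 0, 0, 0, -1],
    [0, 0, 0, 0, 0, 0, -1],
  ],
)

```text
t: 19.42
tool_pos: [0.6162, -0.0198, 0.0767]
orientation: [[-0.011, 1.0, -0.001], [1.0, 0.011, 0.0], [0.0, -0.001, -1.0]]
force: [-0.2, 0.3, -0.3]
finger_gap: 0.235
grip_force: 59.6
```

Request:
arm_command(
  targets=[
    [0, 0, 1, 0, 0, 0, -1],
    [0, 0, 1, 0, 0, 0, -1],
    [0, 0, 1, 0, 0, 0, -1],
    [0, 0, 1, 0, 0, 0, -1],
    [0, 0, 1, 0, 0, 0, -1],
    [0, 0, 0, 0, 0, 0, -1],
    [0, 0, 0, 0, 0, 0, -1],
  ],
)

```text
t: 20.0
tool_pos: [0.6163, -0.0198, 0.072]
orientation: [[-0.011, 1.0, -0.0], [1.0, 0.011, 0.0], [0.0, -0.0, -1.0]]
force: [-0.1, -0.1, -1.1]
finger_gap: 0.239
grip_force: 59.6
```

Request:
arm_command(
  targets=[
    [0, 0, 1, 0, 0, 0, -1],
    [0, 0, 1, 0, 0, 0, -1],
    [0, 0, 0.5, 0, 0, 0, -1],
    [0, 0, 0.5, 0, 0, 0, -1],
    [0, 0, 0, 0, 0, 0, -1],
    [0, 0, 0, 0, 0, 0, -1],
  ],
)

```text
t: 20.5
tool_pos: [0.6163, -0.0198, 0.069]
orientation: [[-0.011, 1.0, -0.0], [1.0, 0.011, -0.0], [-0.0, -0.0, -1.0]]
force: [-0.6, -0.2, -0.7]
finger_gap: 0.24
grip_force: 59.6
```

Request:
arm_command(
  targets=[
    [0, 0, 0.4, 0, 0, 0, -1],
    [0, 0, 0.4, 0, 0, 0, -1],
    [0, 0, 0.3, 0, 0, 0, -1],
    [0, 0, 0, 0, 0, 0, -1],
    [0, 0, 0, 0, 0, 0, -1],
  ],
)

```text
t: 20.92
tool_pos: [0.6166, -0.0198, 0.0686]
orientation: [[-0.011, 1.0, 0.0], [1.0, 0.011, -0.0], [-0.0, 0.0, -1.0]]
force: [-1.9, 0.7, 6.0]
finger_gap: 0.239
grip_force: 60.2
```

Contact with about 6 N at 68.6 mm, so the head is seated. I let go and retreat.

Request:
arm_command(
  targets=[
    [0, 0, -0.5, 0, 0, 0, -0.3],
    [0, 0, 0, 0, 0, 0, 0],
    [0, 0, 0, 0, 0, 0, 0],
    [0, 0, 0, 0, 0, 0, 0],
    [0, 0, 0, 0, 0, 0, 0],
    [0, 0, -10, 0, 0, 0, 0],
    [0, 0, -20, 0, 0, 0, 0],
    [0, 0, -30, 0, 0, 0, 0],
    [0, 0, -30, 0, 0, 0, 0],
    [0, 0, -25, 0, 0, 0, 0],
  ],
)

```text
t: 21.75
tool_pos: [0.6169, -0.0199, 0.1864]
orientation: [[-0.011, 1.0, 0.002], [1.0, 0.011, -0.0], [-0.0, 0.002, -1.0]]
force: [1.0, 0.1, 0.5]
finger_gap: 0.5
grip_force: 0.0
```

Request:
arm_command(
  targets=[
    [-20, 0, -10, 0, 0, 0, 0],
    [-20, 0, 0, 0, 0, 0, 0],
    [-10, 0, 0, 0, 0, 0, 0],
    [0, 0, 0, 0, 0, 0, 0],
    [0, 0, 0, 0, 0, 0, 0],
    [0, 0, 0, 0, 0, 0, 0],
  ],
)

```text
t: 22.25
tool_pos: [0.6164, -0.069, 0.1926]
orientation: [[-0.011, 1.0, -0.002], [1.0, 0.011, 0.001], [0.001, -0.002, -1.0]]
force: [0.1, 0.6, -0.3]
finger_gap: 0.505
grip_force: 0.0
```

```bash
python3 b.py pics/f1.png; python3 pin.py pics/f2.png
python3 - <<'E'
from h import *
a=cv2.imread("pics/f2.png"); f=cam("side"); b=f["color"][130:330,180:420,::-1]
cv2.imwrite("pics/final.png",np.hstack([a[:,200:560][:,:], cv2.resize(b,(432,360)).copy()[:360] if 0 else np.vstack([cv2.resize(b,(432,360)),np.zeros((120,432,3),np.uint8)])]))
E
```

```text
26878 ((586.7811279296875, 26.218788146972656), (110.58231353759766, 133.6770477294922), 0.6512850522994995) [[530.7000122070312, 92.4000015258789], [532.2999877929688, -41.20000076293945], [642.7999877929688, -40.0], [641.2999877929688, 93.69999694824219]]
[ 0.61647125 -0.06883979  0.19262938] [ 0.62258288 -0.36628121  0.12755074] 0.654566331311274
[ 0.61674005 -0.06891691  0.19296306] [ 0.27330755 -0.2793583   0.70106025] [[-0.012, 1.0, -0.001], [1.0, 0.012, 0.0], [0.0, -0.001, -1.0]]
851 [[0.6083, -0.0293, 0.0507], [0.6171, -0.0197, 0.0747], [0.6256, -0.0105, 0.0759]]
top 766 [313.74151436 169.45691906] [ 0.61700657 -0.02008699  0.07469517]
```

View pics/final.png

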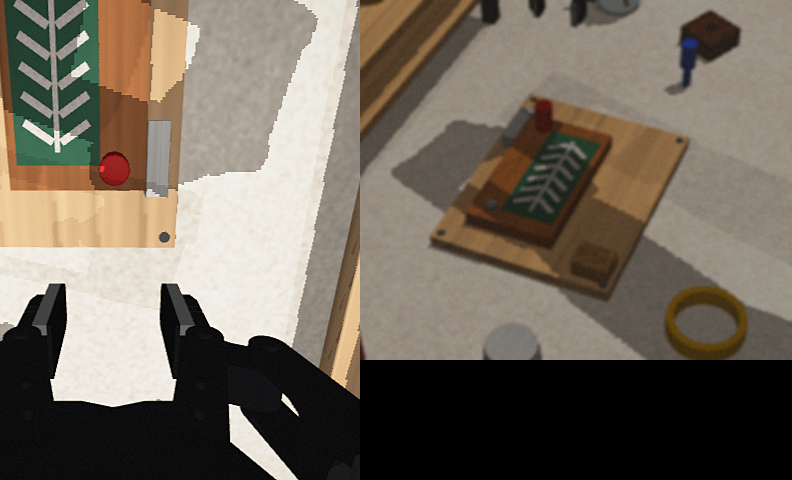

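The red pin sits seated in the block's free hole, with its head at (114,169) and its top at about 75–76 mm. The block is flush with the fence and the bystanders have not moved.

```bash
python3 -c "
from bench import robot
print(robot.close_job())"
```

```text
the job is handed in; nothing more can be done
None
```

I swung the block flush against the fence and pressed it home at about 10 N for a little over a second. The red locking pin is seated through the block into the jig and released, and the job was handed in at about 23 s of the 61 s limit; no verdict was returned.

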